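# Zero the scale under the white dish

### The arm

A 7-joint arm with a two-finger parallel gripper is mounted at the origin on a cart in front of the work surface, level with it; the furniture and walls round the work are solid. World frame = base frame: x ahead of the robot, y to its left, z up, the work surface at z = 0. Lengths are in m, angles in degrees, forces in N, time in s.
With the tool pointing down it reaches from about 0.425 to 0.875 m from the base axis. Payload 8.4 kg.
Tool frame: the origin (TCP) lies between the finger pads; the fingertips stand r.nose_length ahead of it and the grasp point (between the pads) lies 3 mm ahead of it (r.nose_length is the distance from the TCP to the fingertips, in m); z points along the fingers, y is the line along which they close (so a half turn about z gives the same grasp; the last joint's range is limited). The gripper opens to 85 mm and grips with 20 to 120 N. Pads are 22 mm wide; open, the fingers measure 114 mm over their backs; the gripper's body (76 mm by 85 mm) begins 54 mm behind the grasp point. The pads swing forward as they close: fully open they stand 13 mm farther back than shut.
Start: joints at [-72.319, 19.091, 2.286, 83.961, -0.768, 76.965, -3.352], TCP at [0.258, 0.597, 0.253] pointing down, gripper open.
Joint ranges: [-147.57, 147.57], [-21.85, 119.76], [-74.77, 79.35], [14.55, 137.4], [-85.83, 265.84], [4.83, 119.75], [-152.11, 152.11]. Speed limits (degrees/s): [127.2, 127.2, 159.86, 159.86, 180, 180, 180].

### API

Orientations are given as [roll, pitch, yaw] about the fixed x, y, z axes, in that order (R = Rz(yaw) Ry(pitch) Rx(roll)).
In Python, from rig import r, optics, workorder gives the robot as it stands. The module is installed in compiled form; this text tells all that it offers.
- The arm moves only by the tool arm_command, never from a script. Its argument "commands" is a list of rows, each an object with "slide": the shift along the tool's x, y, z in m, a list of three; "spin": the turn about the tool's z in rad; "hand": the opening, from -1 (shut) to 1 (fully open), so that 0 is half open. A call has 1 to 20 rows; each row is the pose to reach, as a shift and turn from the pose commanded when the call began, along the tool's axes at that moment; what a row does not reach only later rows make up. A row lasts 1/10 s, in which the tool goes at most 50 mm and 8.59 degrees, less where a joint would pass 70% of its speed; a pose out of reach is approached as far as the arm can. A call with a gripper value outside its range is refused whole. The fingers move at their own pace and stop on an object; "newtons" is the grip in N (left out, the last holds). Time passes only in rows, so rows that repeat a pose let the fingers close. It gives the time, the measured TCP pose, the force, the opening and the grip force at its end, in the units of the state.
- r.observe(): the state, without advancing time (a new reading comes with each control period).
- optics.read_camera(name): name is "side" or "top" or "wrist"; returns (picture, depth): 480x640x3 uint8, blue, green, red; 480x640 float32, m along the optical axis (not along the pixel's ray), 0 where there is no reading.
- optics.camera_model(name): a dict with "fov_y" (degrees; the focal length in pixels is half the picture's height over the tangent of half this angle, whatever the lens; pixels are square), "cx", "cy" (the principal point, pixels), "world_from_camera" (4x4, takes a point from camera to world coordinates). Camera axes: x right, y up, looking along -z (the intrinsics and any distortion apply to the point x, -y, -z); pixel columns grow to the right and rows downward; lengths in m; the calibration is good to about 2 mm. The wrist camera is an equidistant fisheye: a pixel r from the principal point sees the ray r / f radians off the axis. A picture is of the moment at which its call begins: read the wrist's pose just before it. camera_model takes no time and is no camera call; for the wrist camera it gives the pose at the moment of the call.
- workorder.finish_job(): hands the job in; it is judged then, once.
The state is a dict: "t": time; "joint_positions": joint angles; "dq": joint speeds; "joint_torque": joint torques, N m; "position": TCP position; "orientation": TCP orientation; "contact_force": force on the tool from outside, world axes, zero at the start; "wrist_torque": the same for the moment, N m; "grip_width": finger opening in m; "gripper_force": force on a finger pad.
Only numpy, scipy, OpenCV 4.12 (cv2) and the standard library are available. Lean on these libraries where they do the work, as an engineer would, in place of code of your own. Each camera call takes 0.05 s, during which the arm holds its last target. There are 200 camera calls.

### The job

Zero the weighing scale that carries the empty white dish: with closed fingertips, gently press its bar-shaped middle key down, keep it down for a good two seconds, then let it come up and draw back. Leave its two round keys, the other scale, and the dish, tin and steel block alone; nothing is to be picked up or shifted.

Things in the scene. Friction and masses are not known exactly. Their poses are not given: they have to be found in the camera images.
- dish_scale: weighing scale with the white dish, the one to zero. Grey housing 180 (own x) x 136 (own y) x 30 mm high, fixed; steel pan 100 x 112 mm centred at own x +34 mm, top 38 mm above the bench. At the -x end, towards the robot (yaw within 0.4): display, then three keys at own x -68 mm: bar in the middle, round ones at own y +50 and -50 mm; tops 7 mm above the housing. Origin: centre of the underside.
- tin_scale: weighing scale identical to dish_scale but carrying the brass tin; not to be touched. Grey housing 180 (own x) x 136 (own y) x 30 mm high, fixed; steel pan 100 x 112 mm centred at own x +34 mm, top 38 mm above the bench. Keys as on dish_scale. Origin: centre of the underside.
- zero_key_top (a point): centre of the top of the bar-shaped zero key (13 mm along the scale's x, 32 mm along its y) of the scale with the white dish; 37 mm above the bench when up; the key moves straight down 5 mm
- zero_key (a joint): travel of that bar key: 0 up, 0.005 m fully down. It is sprung: starts to give at about 1.2 N, fully down at about 3.2 N, and comes back up by itself; the scale senses it as pressed from 3 mm of travel on
- left_key (a joint): round key (16 mm across) on the +y side (scale's own y) of the bar key on the scale with the white dish, 50 mm from it; reads 0 when up, up to 0.005 m pressed down. Leave it alone
- right_key (a joint): round key (16 mm across) on the -y side (scale's own y) of the bar key on the scale with the white dish, 50 mm from it; reads 0 when up, up to 0.005 m pressed down. Leave it alone
- white_dish: shallow white dish, 77 mm across, 7 mm high, loose on the pan of the scale to be zeroed. Origin: centre of its underside
- gold_tin: low round brass tin with wire scraps, 67 mm across, 20 mm high, loose on the pan of the other scale. Origin: centre of its underside
- steel_block: small dark steel bench block, 38 x 44 x 22 mm, loose on the bench between the two scales. Origin: centre of its underside
Mind the look-alikes: they are no part of the job. Of the things that look like the gold_tin, the larger one is meant.

How it is judged:
By the outcome, as a careful person would: the job done as asked, in the order asked, and still so for the second after the job is handed in, with the robot touching nothing.
It also fails if it takes over 40 s, if anything falls off the work surface, if the arm or the gripper's body presses on something with over 40 N, if the wrist force passes 120 N, or if a joint passes its speed limit or range.

## Working session

There is one attempt and no reset: what is moved stays moved. The work goes in short steps, Python scripts to look and compute and a tool call to move; the robot and the scene stay as the last step left them, time stands still between calls to the robot, and variables do not carry over. Pictures are saved under pics/ and viewed, at most 10 in all, crops included, and the job is handed in when it is done.

Besides the shell and the picture viewer there is one more tool, called after "Request:" as a command line: name --argument value ..., lists and objects as JSON in quotes. arm_command: Moves the arm, as the interface text tells. Its arguments: {"type":"object","properties":{"commands":{"type":"array"},"newtons":{"type":"number"}},"required":["commands"]}

```bash
mkdir -p pics
cat > h.py <<'E'
import numpy as np, cv2
from rig import r, optics, workorder
def snap(n,f):
    m=optics.camera_model(n); p,d=optics.read_camera(n); cv2.imwrite('pics/'+f+'.png',p); np.savez('pics/'+f+'.npz',p=p,d=d,T=m['world_from_camera'],k=[m['fov_y'],m['cx'],m['cy']]); return p,d,m
def pt(f,u,v,z):
    a=np.load('pics/'+f+'.npz'); fo=240/np.tan(np.radians(a['k'][0]/2)); T=a['T']
    x,y=(u-a['k'][1])/fo,(v-a['k'][2])/fo
    if f.startswith('wrist'):
        t=np.hypot(x,y); s=np.sin(t)/max(t,1e-9); c=np.array([x*s,-y*s,-np.cos(t)])
    else: c=np.array([x,-y,-1.])
    w=T[:3,:3]@c; return T[:3,3]+w*(z-T[2,3])/w[2]
E
python3 - <<'E'
from h import *
for n in('top','side'): 
    p,d,m=snap(n,n+'0'); print({k:np.round(v,3) for k,v in m.items()})
print(optics.camera_model('wrist')); print(r.observe(), r.nose_length)
E
```

```text
{'fov_y': np.float64(42.171), 'cx': np.float64(318.714), 'cy': np.float64(239.879), 'world_from_camera': array([[ 0.036,  0.973, -0.23 ,  0.254],
       [-0.999,  0.035, -0.008,  0.128],
       [-0.   ,  0.23 ,  0.973,  1.18 ],
       [ 0.   ,  0.   ,  0.   ,  1.   ]])}
{'fov_y': np.float64(53.226), 'cx': np.float64(320.104), 'cy': np.float64(245.098), 'world_from_camera': array([[ 0.956,  0.167, -0.242,  0.259],
       [-0.294,  0.574, -0.764, -0.675],
       [ 0.011,  0.801,  0.598,  0.726],
       [ 0.   ,  0.   ,  0.   ,  1.   ]])}
{'fov_y': 65.70646984690485, 'cx': 314.16520355488876, 'cy': 240.3083687908889, 'world_from_camera': array([[ 3.96030720e-01, -8.79523283e-01, -2.63815206e-01,
         1.91152076e-01],
       [ 9.18237195e-01,  3.79224058e-01,  1.14147129e-01,
         6.24851974e-01],
       [-3.49984916e-04, -2.87450705e-01,  9.57795370e-01,
         3.72953594e-01],
       [ 0.00000000e+00,  0.00000000e+00,  0.00000000e+00,
         1.00000000e+00]])}
{'t': 0.1, 'joint_positions': array([-72.31859558,  19.12634309,   2.28345601,  84.0041873 ,
        -0.7696852 ,  76.96611302,  -3.35283259]), 'dq': array([ 0.04873076, -0.14497253,  0.00201348, -0.01191417,  0.01484412,
        0.05859161,  0.09019676]), 'joint_torque': array([ 3.84418789e-03, -6.60016823e+01,  1.36996016e+00, -4.06471896e+01,
        1.70044071e-02,  8.98407219e-03,  1.14146081e-05]), 'position': array([0.25763523, 0.59635723, 0.25254074]), 'orientation': array([-1.79918625e+02,  3.16036669e-03,  1.56633578e+02]), 'contact_force': array([ 0.57419961, -0.48025626,  0.65831237]), 'wrist_torque': array([-0.0162856 , -0.0278365 ,  0.05166059]), 'gripper_force': 0.0, 'grip_width': 0.08538098237117532} 0.022
```

View pics/top0.png

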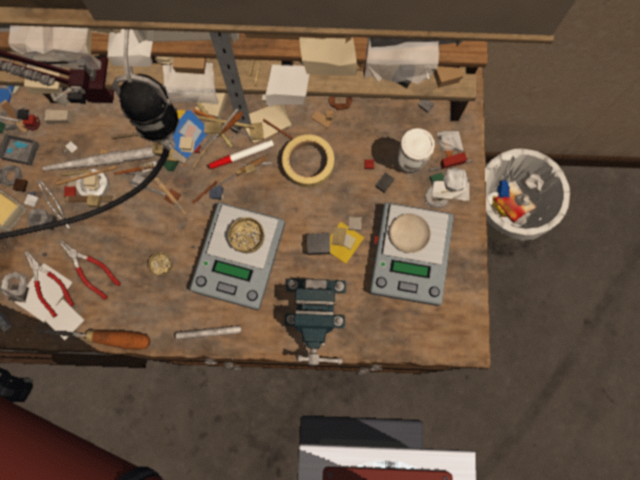

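The top view shows two scales. One has the brass tin (tin at 243,236; keys about 227,287). The other has the white dish (409,233; keys about 406,288), and it fits the description. A vise stands between them at (315,310). Next I'll enlarge the dish scale and measure.

Run:
```python
from h import *
a=np.load('pics/top0.npz');p=a['p'];d=a['d']
cv2.imwrite('pics/crop1.png',cv2.resize(p[195:315,360:470],None,fx=5,fy=5,interpolation=cv2.INTER_CUBIC)[:600])
# housing outline: pixels by height from depth
v,u=np.mgrid[:480,:640]; fo=240/np.tan(np.radians(a['k'][0]/2));T=a['T']
c=np.stack([(u-a['k'][1])/fo*d,-(v-a['k'][2])/fo*d,-d],-1); W=c@T[:3,:3].T+T[:3,3]
hz=W[...,2]
for n,(u0,u1,v0,v1) in dict(dish=(360,465,195,312),vise=(280,350,275,365),row=(150,480,180,300)).items(): print(n,np.percentile(hz[v0:v1,u0:u1],[1,50,99,100]))
m=((hz>.022)&(hz<.06)).astype(np.uint8)[195:312,362:462]
n,l,s,ce=cv2.connectedComponentsWithStats(m);i=1+s[1:,4].argmax()
ct=max(cv2.findContours((l==i).astype(np.uint8),cv2.RETR_EXTERNAL,cv2.CHAIN_APPROX_NONE)[0],key=cv2.contourArea)[:,0]+[362,195]
P=np.array([pt('top0',*q,.03)[:2] for q in ct],np.float32); print(cv2.minAreaRect(P))
for q in [(407,287),(378,280),(435,291)]: print(q,pt('top0',*q,.037).round(3))
# high things in corridor
mm=(hz>.15)&(W[...,0]<.75)&(W[...,0]>.2); print('high',np.unique((W[mm][:,:2]*20).round()/20,axis=0,return_counts=True))
```

```text
dish [-0.00611838  0.02629179  0.0448134   1.18021681]
vise [-0.23536072  0.00521688  0.0924863   1.18021681]
row [-0.00625674  0.00169056  0.08903395  1.18021681]
((0.5083839297294617, -0.038825564086437225), (0.13543559610843658, 0.1799301952123642), 81.8880844116211)
(407, 287) [ 0.44  -0.029  0.037]
(378, 280) [0.452 0.025 0.037]
(435, 291) [ 0.435 -0.081  0.037]
high (array([[ 0.2 ,  0.3 ],
       [ 0.2 ,  0.35],
       [ 0.2 ,  0.4 ],
       [ 0.2 ,  0.55],
       [ 0.25,  0.15],
       [ 0.25,  0.35],
       [ 0.25,  0.4 ],
       [ 0.25,  0.5 ],
       [ 0.25,  0.55],
       [ 0.6 ,  0.35],
       [ 0.6 ,  0.4 ],
       [ 0.6 ,  0.45],
       [ 0.65, -0.15],
       [ 0.65, -0.1 ],
       [ 0.65, -0.05],
       [ 0.65, -0.  ],
       [ 0.65,  0.05],
       [ 0.65,  0.1 ],
       [ 0.65,  0.15],
       [ 0.65,  0.2 ],
       [ 0.65,  0.25],
       [ 0.65,  0.3 ],
       [ 0.65,  0.35],
       [ 0.65,  0.4 ],
       [ 0.65,  0.45],
       [ 0.65,  0.5 ],
       [ 0.65,  0.55],
       [ 0.7 , -0.15],
       [ 0.7 , -0.1 ],
       [ 0.7 , -0.05],
       [ 0.7 ,  0.  ],
       [ 0.7 ,  0.05],
       [ 0.7 ,  0.1 ],
       [ 0.7 ,  0.15],
       [ 0.7 ,  0.2 ],
       [ 0.7 ,  0.25],
       [ 0.7 ,  0.3 ],
       [ 0.7 ,  0.35],
       [ 0.7 ,  0.4 ],
       [ 0.7 ,  0.45],
       [ 0.7 ,  0.5 ],
       [ 0.7 ,  0.55],
       [ 0.75,  0.55],
       [ 0.75,  0.6 ],
       [ 0.75,  0.65]]), array([ 472, 2129,   76,   52, 1220,   58,  233,    3,  747,  397, 1110,
         43,  198,  688,  601,  550,  492,  469,  443,  405,  348,  338,
       1120, 1494,  240,  234,   30,  273, 1174, 1175, 1162, 1156, 1096,
       1057, 1037, 1018,  966,  924,  834,  864,  814,  255,  258,  448,
        257]))
```

View pics/crop1.png

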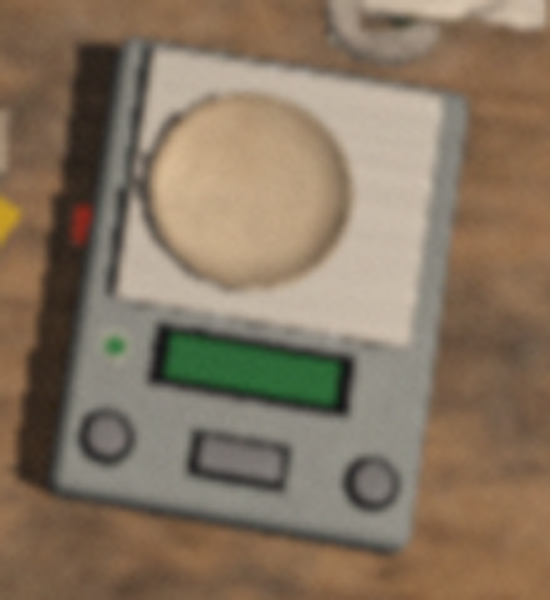

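View pics/side0.png

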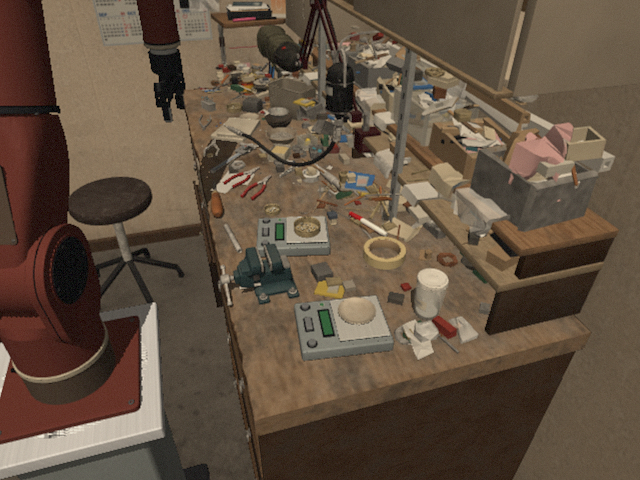

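The crop confirms it: this scale has the white dish, with the bar key at crop (240,460) and round keys either side. Casting the key pixel gives (0.440, -0.029). The housing fit (135 x 180 mm, yaw -8.1°) predicts (0.441, -0.029), so the two agree. I'll move above it on a high detour.

Request:
arm_command --commands '[{"slide":[-0.035,-0.023,0],"spin":-0.03,"hand":-1},{"slide":[-0.07,-0.046,0],"spin":-0.06,"hand":-1},{"slide":[-0.106,-0.07,0],"spin":-0.09,"hand":-1},{"slide":[-0.141,-0.093,0],"spin":-0.12,"hand":-1},{"slide":[-0.176,-0.116,0],"spin":-0.15,"hand":-1},{"slide":[-0.212,-0.139,0],"spin":-0.18,"hand":-1},{"slide":[-0.247,-0.162,0],"spin":-0.21,"hand":-1},{"slide":[-0.264,-0.196,0],"spin":-0.24,"hand":-1},{"slide":[-0.281,-0.23,0],"spin":-0.267,"hand":-1},{"slide":[-0.298,-0.264,0],"spin":-0.267,"hand":-1},{"slide":[-0.315,-0.298,0],"spin":-0.267,"hand":-1},{"slide":[-0.331,-0.332,0],"spin":-0.267,"hand":-1},{"slide":[-0.348,-0.366,0],"spin":-0.267,"hand":-1},{"slide":[-0.365,-0.4,0.01],"spin":-0.267,"hand":-1},{"slide":[-0.382,-0.434,0.02],"spin":-0.267,"hand":-1},{"slide":[-0.399,-0.468,0.03],"spin":-0.267,"hand":-1},{"slide":[-0.416,-0.502,0.05],"spin":-0.267,"hand":-1},{"slide":[-0.416,-0.502,0.05],"spin":-0.267,"hand":-1},{"slide":[-0.416,-0.502,0.05],"spin":-0.267,"hand":-1},{"slide":[-0.416,-0.502,0.05],"spin":-0.267,"hand":-1}]'

```text
t: 2.1
position: [0.4407, -0.0283, 0.2035]
orientation: [180.0, 0.0, 172.0]
contact_force: [1.1, 0.4, 0.3]
grip_width: 0.0003
gripper_force: 0.0
```

Run:
```python
from h import *
s=r.observe();print(s['t'],s['position'],s['orientation'],s['contact_force'],s['grip_width'],s['joint_positions'].round(1))
p,d,m=snap('wrist','wrist1')
```

```text
2.1 [ 0.44068988 -0.02825705  0.20353622] [1.79987665e+02 8.46916941e-03 1.71992930e+02] [1.14522194 0.42066702 0.29402123] 0.0002584907420765148 [-34.4  -5.6  30.9 116.6   3.1  68.3  77.2]
```

View pics/wrist1.png

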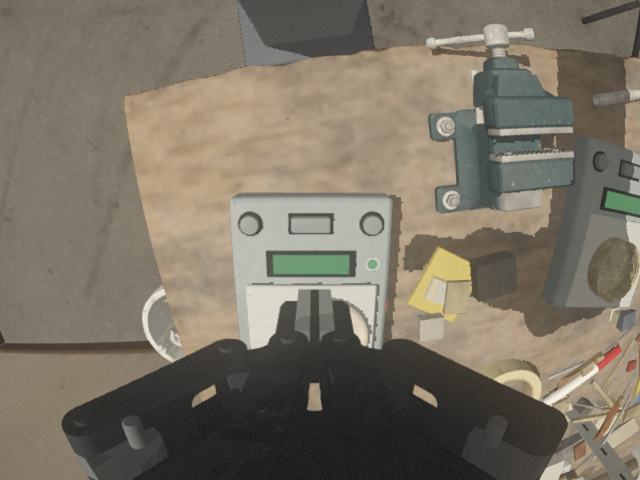

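The wrist view shows the bar key at (311,224), the round keys at (250,223) and (372,223), and the dish behind the shut fingers. I'll cast these pixels and compare them.

Run:
```python
from h import *
for q in [(311,224),(250,223),(372,223)]: print(pt('wrist1',*q,.037).round(4))
```

```text
[ 0.4405 -0.031   0.037 ]
[ 0.4327 -0.0794  0.037 ]
[0.4464 0.0176 0.037 ]
```

Request:
arm_command --commands '[{"slide":[0,-0.002,0.03],"spin":0,"hand":-1},{"slide":[0,-0.002,0.06],"spin":0,"hand":-1},{"slide":[0,-0.002,0.09],"spin":0,"hand":-1},{"slide":[0,-0.002,0.11],"spin":0,"hand":-1},{"slide":[0,-0.002,0.125],"spin":0,"hand":-1},{"slide":[0,-0.002,0.135],"spin":0,"hand":-1},{"slide":[0,-0.002,0.135],"spin":0,"hand":-1},{"slide":[0,-0.002,0.135],"spin":0,"hand":-1},{"slide":[0,-0.002,0.135],"spin":0,"hand":-1},{"slide":[0,-0.002,0.135],"spin":0,"hand":-1}]'

```text
t: 3.15
position: [0.4408, -0.031, 0.069]
orientation: [180.0, 0.1, 171.9]
contact_force: [-0.9, 0.7, 0.9]
grip_width: -0.0
gripper_force: 0.0
```

Run:
```python
from h import *
s=r.observe();print(s['t'],s['position'],s['orientation'],s['contact_force'])
p,d,m=snap('wrist','wrist2'); cv2.imwrite('pics/w2c.png',cv2.resize(p[100:340,160:480],None,fx=2.5,fy=2.5))
print(np.linalg.inv(m['world_from_camera']).round(3).tolist())
```

```text
3.15 [ 0.44083701 -0.03097637  0.06904687] [1.79961674e+02 7.15362829e-02 1.71938972e+02] [-0.87405382  0.7149472   0.8824752 ]
[[0.14, 0.99, 0.002, -0.031], [-0.948, 0.134, -0.289, 0.407], [-0.286, 0.039, 0.957, -0.075], [0.0, 0.0, 0.0, 1.0]]
```

View pics/w2c.png

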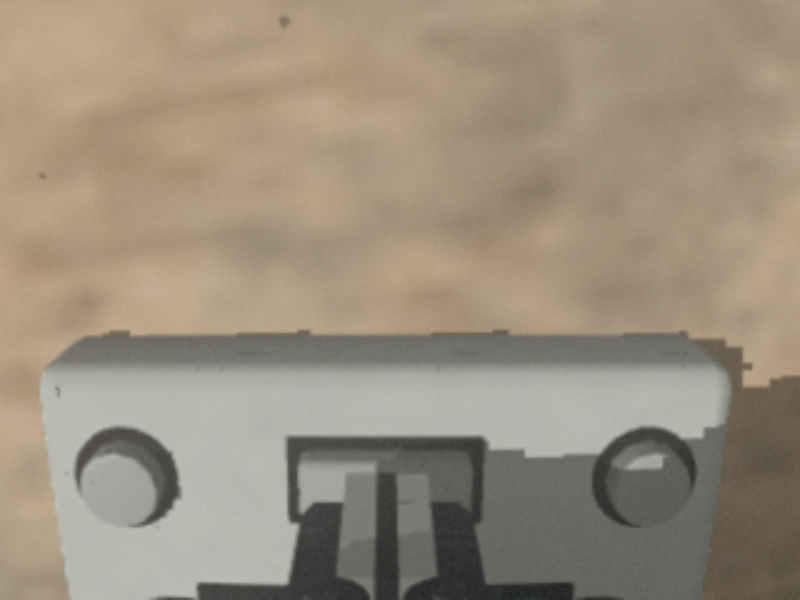

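The fingertips, at crop (388,475), stand about 10 mm above the bar key (386,480) and are centred on it; the round keys at (120,480) and (645,480) are clear. I'll press slowly.

Request:
arm_command --commands '[{"slide":[0,0,0.003],"spin":0,"hand":-1},{"slide":[0,0,0.006],"spin":0,"hand":-1},{"slide":[0,0,0.008],"spin":0,"hand":-1},{"slide":[0,0,0.01],"spin":0,"hand":-1},{"slide":[0,0,0.011],"spin":0,"hand":-1},{"slide":[0,0,0.012],"spin":0,"hand":-1},{"slide":[0,0,0.013],"spin":0,"hand":-1},{"slide":[0,0,0.014],"spin":0,"hand":-1},{"slide":[0,0,0.0145],"spin":0,"hand":-1},{"slide":[0,0,0.0145],"spin":0,"hand":-1},{"slide":[0,0,0.0145],"spin":0,"hand":-1}]'

```text
t: 4.3
position: [0.4402, -0.0312, 0.054]
orientation: [180.0, -0.0, 171.9]
contact_force: [-3.4, 0.7, 7.2]
grip_width: 0.0001
gripper_force: 3.8
```

The key is at the bottom with about 7 N. I'll ease off slightly and hold.

Request:
arm_command --commands '[{"slide":[0,0,-0.0003],"spin":0,"hand":-1},{"slide":[0,0,-0.0003],"spin":0,"hand":-1},{"slide":[0,0,-0.0003],"spin":0,"hand":-1},{"slide":[0,0,-0.0003],"spin":0,"hand":-1},{"slide":[0,0,-0.0003],"spin":0,"hand":-1},{"slide":[0,0,-0.0003],"spin":0,"hand":-1},{"slide":[0,0,-0.0003],"spin":0,"hand":-1},{"slide":[0,0,-0.0003],"spin":0,"hand":-1},{"slide":[0,0,-0.0003],"spin":0,"hand":-1},{"slide":[0,0,-0.0003],"spin":0,"hand":-1},{"slide":[0,0,-0.0003],"spin":0,"hand":-1},{"slide":[0,0,-0.0003],"spin":0,"hand":-1},{"slide":[0,0,-0.0003],"spin":0,"hand":-1},{"slide":[0,0,-0.0003],"spin":0,"hand":-1}]'

```text
t: 5.7
position: [0.4404, -0.0311, 0.0542]
orientation: [-180.0, 0.0, 171.9]
contact_force: [-0.7, -0.7, 3.0]
grip_width: 0.0
gripper_force: 1.5
```

Run:
```python
from h import *
s=r.observe();print(s['t'],s['position'],s['contact_force'])
p,d,m=snap('wrist','wrist3'); cv2.imwrite('pics/w3c.png',cv2.resize(p[180:420,160:480],None,fx=2.5,fy=2.5))
```

```text
5.7 [ 0.44042711 -0.03112002  0.05415309] [-0.67647443 -0.67901845  2.95082481]
```

View pics/w3c.png

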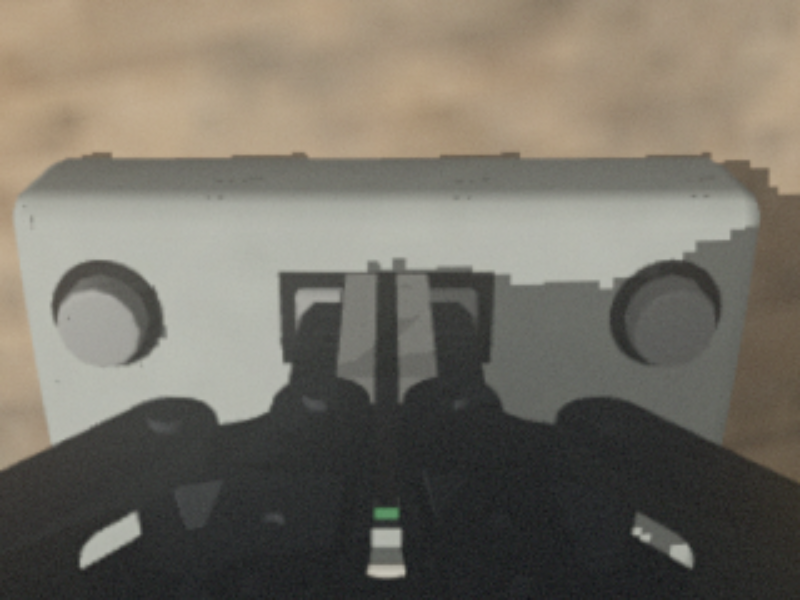

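The fingertips rest on the bar key at crop (387,330). It is sunk in its frame by about 4.8 mm, and the round keys at (98,325) and (672,325) are still up. I'll hold a further 1.2 s, then rise.

Request:
arm_command --commands '[{"slide":[0,0,0],"spin":0,"hand":-1},{"slide":[0,0,0],"spin":0,"hand":-1},{"slide":[0,0,0],"spin":0,"hand":-1},{"slide":[0,0,0],"spin":0,"hand":-1},{"slide":[0,0,0],"spin":0,"hand":-1},{"slide":[0,0,0],"spin":0,"hand":-1},{"slide":[0,0,0],"spin":0,"hand":-1},{"slide":[0,0,0],"spin":0,"hand":-1},{"slide":[0,0,0],"spin":0,"hand":-1},{"slide":[0,0,0],"spin":0,"hand":-1},{"slide":[0,0,0],"spin":0,"hand":-1},{"slide":[0,0,0],"spin":0,"hand":-1}]'

```text
t: 6.95
position: [0.4404, -0.0311, 0.0542]
orientation: [-180.0, 0.0, 171.9]
contact_force: [0.1, -0.4, 2.6]
grip_width: 0.0002
gripper_force: 1.5
```

Request:
arm_command --commands '[{"slide":[0,0,-0.003],"spin":0,"hand":-1},{"slide":[0,0,-0.006],"spin":0,"hand":-1},{"slide":[0,0,-0.012],"spin":0,"hand":-1},{"slide":[0,0,-0.025],"spin":0,"hand":-1},{"slide":[0,0,-0.045],"spin":0,"hand":-1},{"slide":[0,0,-0.07],"spin":0,"hand":-1},{"slide":[0,0,-0.1],"spin":0,"hand":-1},{"slide":[0,0,-0.13],"spin":0,"hand":-1},{"slide":[0,0,-0.15],"spin":0,"hand":-1},{"slide":[0,0,-0.15],"spin":0,"hand":-1},{"slide":[0,0,-0.15],"spin":0,"hand":-1},{"slide":[0,0,-0.15],"spin":0,"hand":-1},{"slide":[0,0,-0.15],"spin":0,"hand":-1}]'

```text
t: 8.25
position: [0.4397, -0.0312, 0.2032]
orientation: [-180.0, -0.1, 171.9]
contact_force: [0.0, 0.0, 0.1]
grip_width: 0.0
gripper_force: 0.0
```

Run:
```python
from h import *
s=r.observe();print(s['t'],s['position'],s['contact_force'])
p,d,m=snap('wrist','wrist4'); cv2.imwrite('pics/w4c.png',cv2.resize(p[160:400,200:520],None,fx=2.5,fy=2.5))
```

```text
8.25 [ 0.43966539 -0.03120681  0.20318554] [0.04259586 0.00572243 0.10825698]
```

View pics/w4c.png

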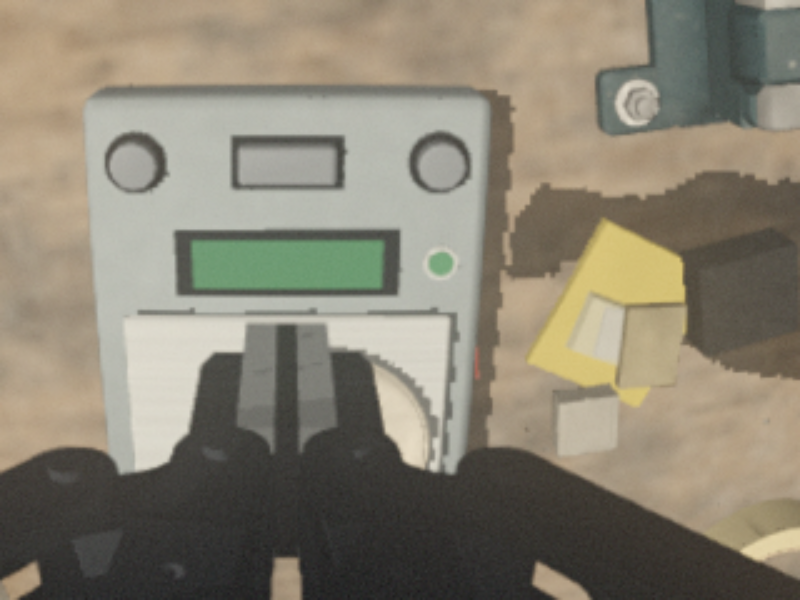

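The bar key is up again at crop (288,162), the round keys at (135,163) and (440,163) are untouched, and the arm is clear with no load. Handing in.

```bash
python3 -c "
from rig import workorder
print(workorder.finish_job())"
```

```text
the job is handed in; nothing more can be done
None
```

I pressed the dish scale's bar key fully down (about 7 N at most), held it for over 2.5 s, then let it come up and drew the arm back clear; nothing else was touched, and the job is handed in.

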